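Close one heating loop by the inner knob of its valve

TASK

On the heating manifold, close the one uncapped valve: push its small inner knob partway down against the spring (never hard against the bottom), and while keeping it down turn it clockwise until you feel the rubber seat and it is snug, without forcing it. The outer memory ring around the knob must keep its setting; then let go so the knob springs back up with the valve still closed, and disturb nothing else.

Things in the scene. Friction and masses are not known exactly. Their poses are not given: they have to be found in the camera images.
- knob_top (a point): centre of the flat top of the small inner knob: grey upright cylinder, 20 mm in diameter, top 136 mm above the work surface, 27 mm above the ring's top face when up; a thin dark pointer line on top. Turns about the vertical through this point; clockwise seen from above closes. The point turns and sinks with it. Fingertips should start at least 7 mm above the ring, as pressing lowers them
- ring_tab (a point): top outer end of the pointer tab on the outer memory ring, 32 mm from the common axis. Knurled grey ring, 48 mm outer and 30 mm inner diameter, 12 mm tall, top face 109 mm above the work surface. Turns easily about the same axis (0.025 N m), stays where left
- press (a joint): how far the inner knob is pushed down, m: 0 up, 0.008 at the hard bottom. A spring holds it up: about 7 N to start it moving, plus 2 N per mm. While up, a friction clutch couples it to the ring, so that turning the knob drags the ring; from 1 mm down it is free of the ring. Springs up when let go
- seat (a joint): squeeze of the rubber seat inside the valve, rad of knob turn: 0 while open, grows as the closing knob winds it up. The free knob has 0.05 N m of friction; it meets the seat 0.22 to 1.2 rad clockwise from the start (not visible); then torque rises 1 N m per rad. Let go, the friction keeps it squeezed by up to about 0.05 rad. Snug is about 0.1 rad (0.15 N m in all), over 0.15 rad is forcing
- valve: fixed valve with the concentric pair, one of three on the manifold's front bar, 90 mm apart; the only one without a protective cap. Brass and steel neck 42 mm wide; origin on the vertical turning axis at the height of the work surface; z up
- capped_a: fixed neighbouring valve under a plain stepped grey cap, 44 mm wide, top 132 mm above the surface; origin on its vertical axis at surface height. Leave alone
- capped_b: same as capped_a, the other neighbouring valve
- manifold: fixed manifold on a steel plate (290 x 420 x 6 mm): two steel bars along its y; the front one (36 mm thick, axis 45 mm up) carries three valves at y = -90, 0, 90 mm; the rear one is 85 mm behind (+x), with a gauge reaching 128 mm up at y = 165 mm. Origin at surface height under the front bar's middle
- loose_cap: loose grey plastic protective cap, 44 mm wide, 34 mm tall, standing open on the base plate; origin at the centre of its underside. Bystander
- nut: loose brass nut ring, 28 mm wide, 12 mm tall, on the base plate; origin at the centre of its underside. Bystander
- wrench: loose steel wrench, 190 mm long, lying beside the manifold; origin under its middle. Bystander
- jug: white plastic detergent bottle, 104 mm wide, 240 mm tall; origin at the centre of its underside. Bystander
- soap: amber soap bottle, 66 mm wide, 170 mm tall; origin at the centre of its underside. Bystander
- tray: clear plastic drip tray, 240 x 180 x 60 mm; origin at the centre of its underside. Bystander
- screwdriver: loose screwdriver, 180 mm long, lying on the base plate behind the rear bar; origin under its middle. Bystander

How it is judged (in metres and radians):
On the way, in this order (a step that is already met when the one before it is completed fails the run):
1. the inner knob is pushed down off the ring (more than 1 mm) (value of joint press above 0.001 m), for 0.1 s.
2. the knob, kept down, has been turned snug against the seat (squeezed more than 0.04 rad) (value of joint seat above 0.04 rad and value of joint press above 0.001 m), for 0.2 s.
At the end, for the whole second after the job is handed in: The knob is let go and back up (within 0.8 mm), the valve still closed with its seat squeezed by more than 0.02 rad and at rest, and the memory ring's tab within 4 mm (0.13 rad) of where it began (value of joint seat above 0.02 rad and value of joint press below 0.0008 m and distance of ring_tab from where it was at the start of the episode below 0.004 m and velocity of joint seat below 0.05 rad/s); the robot touches nothing.
It fails at once if the outer memory ring is dragged (its tab moves more than 4 mm) (distance of ring_tab from where it was at the start of the episode above 0.004 m).
It fails at once if the knob is jammed down (more than 6.5 mm, about 20 N) (value of joint press above 0.0065 m).
It fails at once if the valve is forced (seat squeezed more than 0.15 rad, about 0.2 N m) (value of joint seat above 0.15 rad).
It fails at once if a bystander is moved more than 20 mm (distance of any of loose_cap, nut, wrench, jug, soap, tray, screwdriver from where it was at the start of the episode above 0.02 m).
It also fails if it takes over 64 s, if anything falls off the work surface, if the arm or the gripper's body presses on something with over 40 N, if the wrist force passes 120 N, or if a joint passes its speed limit or range.

ROBOT

A 7-joint arm with a two-finger parallel gripper is mounted at the origin on the work surface. World frame = base frame: x ahead of the robot, y to its left, z up, the work surface at z = 0. Lengths are in m, angles in degrees, forces in N, time in s.
With the tool pointing down it reaches from about 0.425 to 0.875 m from the base axis. Payload 4.7 kg.
Tool frame: the origin (TCP) lies on the centre line of the jaws, within the pads' length; the fingertips stand 14 mm ahead of it and the grasp point (between the pads) lies 5 mm behind it; z points along the fingers, y is the line along which they close (so a half turn about z gives the same grasp; the last joint's range is limited). The gripper opens to 87 mm and grips with 3 to 60 N. Pads are 19 mm wide; open, the fingers measure 117 mm over their backs; the gripper's body (75 mm by 190 mm) begins 51 mm behind the grasp point.
Start: joints at [66.583, 18.392, -4.016, 83.108, 1.295, 78.541, -3.26], TCP at [0.267, -0.593, 0.237] pointing down, gripper open.
Joint ranges: [-163.93, 163.93], [-17.29, 119.83], [-79.2, 71.16], [3.27, 140.29], [-89.18, 269.18], [5.43, 117.66], [-154.24, 154.24]. Speed limits (degrees/s): [147.25, 147.25, 180, 180, 180, 180, 180].

INTERFACE

Orientations are given as [roll, pitch, yaw] about the fixed x, y, z axes, in that order (R = Rz(yaw) Ry(pitch) Rx(roll)).
In Python, from cell import env gives the robot as it stands.
- The arm moves only by the tool jog_arm, never from a script. Its argument "motion" is a list that holds one entry, the list of rows, each a list of 7 numbers: the shift along the tool's x, y, z in units of 0.1 m (1.0 is 0.1 m), then the turn, a rotation vector about the tool's x, y, z in units of 180 degrees (1.0 is 180 degrees), then the closure, from 0 (fully open) to 1 (shut). A call has 1 to 5 rows; each row is the pose to reach, as a shift and turn from the pose commanded when the call began, along the tool's axes at that moment, turning the shorter way round; what a row does not reach only later rows make up. A row lasts 1/10 s, in which the tool goes at most 50 mm and 8.59 degrees, less where a joint would pass 70% of its speed; a pose out of reach is approached as far as the arm can. A call with a number of a shift or a turn outside -1 to 1 is refused whole. A call with a gripper value outside its range is refused whole. The fingers move at their own pace and stop on an object; "grip_force" is the grip in N (left out, the last holds). Time passes only in rows, so rows that repeat a pose let the fingers close. It gives the time, the measured TCP pose, the force, the opening and the grip force at its end, in the units of the state.
- env.get_obs(): the state, without advancing time (a new reading comes with each control period).
- env.read_camera(name): name is "side" or "top"; returns (picture, depth): 480x640x3 uint8, red, green, blue; 480x640 float32, m along the optical axis (not along the pixel's ray), 0 where there is no reading.
- env.camera_info(name): a dict with "camera_matrix" (3x3 intrinsics, pixels), "origin" and "orientation" of the camera in the world. Camera axes: x right, y down, z forward; pixel columns grow to the right and rows downward; lengths in m; the calibration is good to about 2 mm. A picture is of the moment at which its call begins. camera_info takes no time and is no camera call.
- env.sign_off(): hands the job in; it is judged then, once.
The state is a dict: "time_s": time; "qpos": joint angles; "joint_velocities": joint speeds; "effort": joint torques, N m; "tool_pos": TCP position; "tool_rot": TCP orientation; "force": force on the tool from outside, world axes, zero at the start; "wrist_torque": the same for the moment, N m; "grip_width": finger opening in m; "grasp_force": force on a finger pad.
Only numpy, scipy, OpenCV 4.12 (cv2) and the standard library are available. Lean on these libraries where they do the work, as an engineer would, in place of code of your own. Each camera call takes 0.05 s, during which the arm holds its last target. There are 200 camera calls.

## Working session

There is one attempt and no reset: what is moved stays moved. The work goes in short steps, Python scripts to look and compute and a tool call to move; the robot and the scene stay as the last step left them, time stands still between calls to the robot, and variables do not carry over. Pictures are saved under pics/ and viewed, at most 10 in all, crops included, and the job is handed in when it is done.

Besides the shell and the picture viewer there is one more tool, called after "Call:" by a JSON object that holds its "method" and its "body". jog_arm: Moves the arm, as the interface text tells. Shifts and turns lie within -1 to 1; 1 stands for 0.1 m of shift or 180 degrees of turn. Its arguments: {"type":"object","properties":{"motion":{"type":"array","items":{"type":"array","items":{"type":"array","items":{"type":"number"}}}},"grip_force":{"type":"number"}},"required":["motion"]}

```bash
mkdir -p pics; cat > h.py <<'E'
import numpy as np,cv2
from scipy.spatial.transform import Rotation as R
from cell import env
def cam(n):
    i=env.camera_info(n);K=np.array(i["camera_matrix"]);o=np.array(i["origin"]);r=np.array(i["orientation"])
    r=R.from_euler('xyz',r,degrees=True).as_matrix() if r.size==3 else r
    return K,o,r
def atz(n,u,v,z):
    K,o,r=cam(n);d=r@np.linalg.inv(K)@[u,v,1];return o+d*(z-o[2])/d[2]
def pix(n,p):
    K,o,r=cam(n);q=K@r.T@(np.array(p)-o);return q[:2]/q[2]
E
python3 - <<'E'
from h import *
for n in("top","side"):
    p,d=env.read_camera(n);cv2.imwrite(f"pics/{n}0.png",p[:,:,::-1]);np.save(n+"d.npy",d);print(n,env.camera_info(n))
print(env.get_obs())
E
```

```text
top {'camera_matrix': array([[621.64062806,   0.        , 310.39451911],
       [  0.        , 621.64062806, 252.78876419],
       [  0.        ,   0.        ,   1.        ]]), 'origin': array([ 0.41823857, -0.0188792 ,  1.77632966]), 'orientation': array([-176.23949425,    0.68177451,  -91.53494026])}
side {'camera_matrix': array([[513.36919471,   0.        , 324.18670279],
       [  0.        , 513.36919471, 233.42788904],
       [  0.        ,   0.        ,   1.        ]]), 'origin': array([0.30553185, 0.98142793, 0.76922366]), 'orientation': array([-123.4726491 ,   -0.42677854, -167.15743561])}
{'time_s': 0.1, 'qpos': array([66.58223927, 18.43399623, -4.01612423, 83.16495032,  1.29603155,
       78.53979435, -3.25911722]), 'joint_velocities': array([ 0.06225609, -0.14200977, -0.03217549, -0.08950114,  0.05346069,
        0.03482552,  0.03640885]), 'effort': array([ 1.05798488e-03, -4.92571378e+01, -4.05037813e-01, -3.13397241e+01,
       -6.41825167e-02,  3.95281019e-02,  7.98700898e-05]), 'tool_pos': array([ 0.26649141, -0.5923761 ,  0.23560614]), 'tool_rot': array([-1.79906544e+02,  6.07776640e-03,  2.42289456e+01]), 'force': array([ 0.21447014,  0.7389871 , -0.11451972]), 'wrist_torque': array([ 0.03728723,  0.01878886, -0.00548374]), 'grasp_force': 0.0, 'grip_width': 0.08706172850067813}
```

View pics/top0.png

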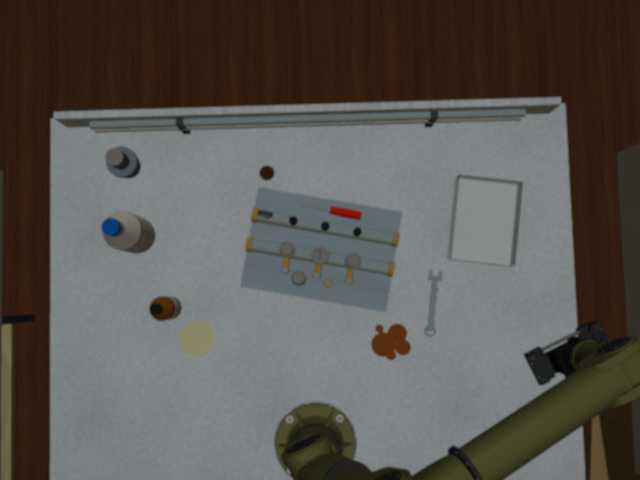

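View pics/side0.png

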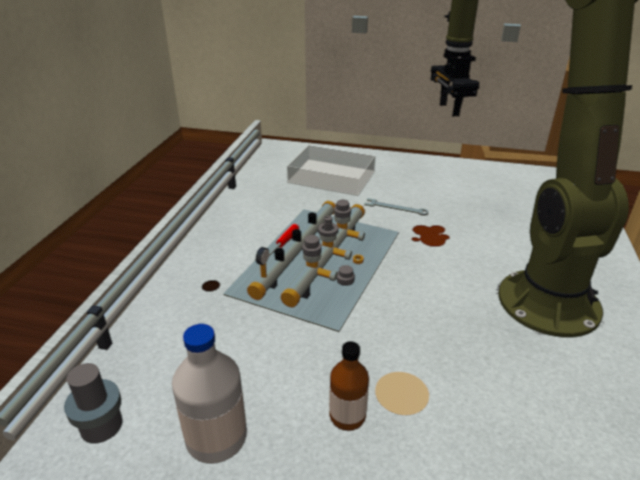

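The top view shows three valves near (288,249), (320,256) and (353,261). In the side view they are near (312,243), (328,230) and (343,210). I'll enlarge both to see which one is uncapped.

```bash
python3 - <<'E'
from h import *
t=cv2.imread("pics/top0.png")[230:290,260:380];s=cv2.imread("pics/side0.png")[190:290,270:390]
f=lambda a,k:cv2.resize(a,None,fx=k,fy=k,interpolation=cv2.INTER_CUBIC)
a=f(t,5);b=f(s,5)
a=cv2.convertScaleAbs(a,alpha=1.3)
cv2.imwrite("pics/c0.png",np.vstack([a,b[:300]]))
for (u,v) in [(288,249),(320,256),(353,261)]: print(atz("top",u,v,.136),pix("side",atz("top",u,v,.136)))
E
```

```text
[0.53822561 0.0567312  0.136     ] [312.49845359 234.45129437]
[ 0.51734212 -0.02740843  0.136     ] [329.71000283 216.3751989 ]
[ 0.50172629 -0.11412263  0.136     ] [343.28757713 199.38780622]
```

View pics/c0.png

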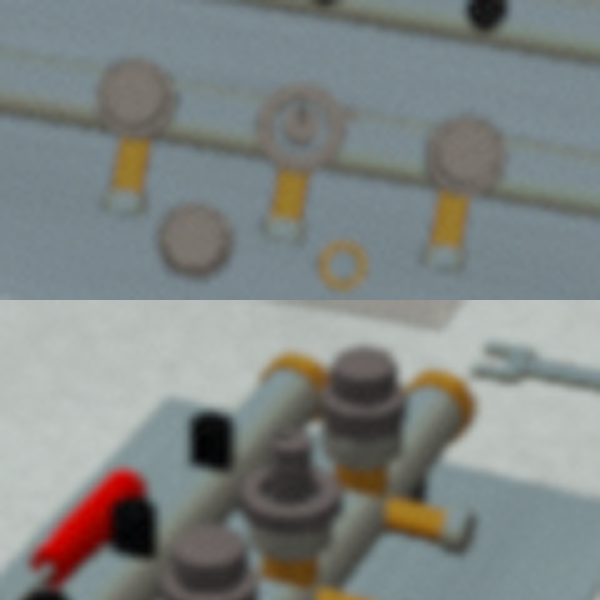

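The middle valve is the uncapped one. Its knob top is at about top px (319.6,254.4) and side px (328,217). The ring tab points right in the image, roughly −y.

```bash
python3 - <<'E'
from h import *
c=lambda x,y:(260+(x+.5)/5-.5,230+(y+.5)/5-.5)
print("knob top",atz("top",*c(300,124),.136),"side",atz("side",328.0,217.2,.136))
print("ring",atz("top",*c(301,127),.109), "tab",atz("top",*c(347,112),.109))
a=atz("top",*c(134,93),.132);b=atz("top",*c(467,150),.132);print("caps",a,b,(a+b)/2,np.linalg.norm(a-b))
E
```

```text
knob top [ 0.52160713 -0.02646928  0.136     ] side [ 0.5204585  -0.02285406  0.136     ]
ring [ 0.521679   -0.02708652  0.109     ] tab [ 0.52907308 -0.05202279  0.109     ]
caps [0.54076327 0.06110978 0.132     ] [ 0.50563863 -0.11447094  0.132     ] [ 0.52320095 -0.02668058  0.132     ] 0.17905956739966616
```

Call:
{"method": "jog_arm", "body": {"motion": [[[0.3,-0.27,0,0,0,0,0.3],[0.6,-0.54,0,0,0,0,0.6],[0.9,-0.81,0,0,0,0,0.6],[0.9,-0.81,0,0,0,0,0.6]]], "grip_force": 10}}

```text
time_s: 0.5
tool_pos: [0.3199, -0.4761, 0.2365]
tool_rot: [-179.9, -0.2, 24.7]
force: [0.0, 0.5, 1.1]
grip_width: 0.0631
grasp_force: 0.0
```

Call:
{"method": "jog_arm", "body": {"motion": [[[0.3,-0.27,0,0,0,0,0.6],[0.6,-0.54,0,0,0,0,0.6],[0.93,-0.83,0,0,0,0,0.6]]]}}

```text
time_s: 0.8
tool_pos: [0.3659, -0.3677, 0.2362]
tool_rot: [-180.0, 0.0, 24.1]
force: [1.0, -0.3, 1.3]
grip_width: 0.0402
grasp_force: 0.0
```

Call:
{"method": "jog_arm", "body": {"motion": [[[0.3,-0.27,0,0,0,0,0.6],[0.6,-0.54,0,0,0,0,0.6],[0.93,-0.83,0,0,0,0,0.6]]]}}

```text
time_s: 1.1
tool_pos: [0.417, -0.2537, 0.2364]
tool_rot: [180.0, 0.0, 24.1]
force: [0.8, 0.8, 0.1]
grip_width: 0.035
grasp_force: 0.0
```

Call:
{"method": "jog_arm", "body": {"motion": [[[0.3,-0.27,0,0,0,0,0.6],[0.6,-0.54,0,0,0,0,0.6],[0.93,-0.83,0,0,0,0,0.6]]]}}

```text
time_s: 1.4
tool_pos: [0.4679, -0.1399, 0.2364]
tool_rot: [180.0, 0.0, 24.1]
force: [1.3, -0.3, 0.3]
grip_width: 0.0347
grasp_force: 0.0
```

Call:
{"method": "jog_arm", "body": {"motion": [[[0.3,-0.27,0,0,0,0,0.6],[0.6,-0.54,0,0,0,0,0.6],[0.93,-0.83,0,0,0,0,0.6],[0.93,-0.83,0,0,0,0,0.6]]]}}

```text
time_s: 1.8
tool_pos: [0.5201, -0.0196, 0.2366]
tool_rot: [-179.8, -0.2, 24.8]
force: [0.1, 0.2, 0.6]
grip_width: 0.0348
grasp_force: 0.0
```

```bash
python3 -c "
from h import *
o=env.get_obs()
for k in ('qpos','tool_pos','tool_rot','grip_width','wrist_torque','force'):print(k,o[k])"
```

```text
qpos [ 32.40389523   4.3904394  -34.42980651 100.39041409   2.32987929
  75.9161222  -67.72164359]
tool_pos [ 0.52005788 -0.01961825  0.23664523]
tool_rot [-1.79827892e+02 -1.60392846e-01  2.47894441e+01]
grip_width 0.03478962018307373
wrist_torque [-0.0402906   0.04423959 -0.00935774]
force [0.11555352 0.18624155 0.55506308]
```

Call:
{"method": "jog_arm", "body": {"motion": [[[0,0,0,0,0,-0.04,0.6],[0,0,0,0,0,-0.08,0.6],[0,0,0,0,0,-0.12,0.6],[0,0,0,0,0,-0.16,0.6],[0,0,0,0,0,-0.2,0.6]]]}}

```text
time_s: 2.3
tool_pos: [0.5184, -0.0276, 0.2362]
tool_rot: [-180.0, 0.0, 60.5]
force: [0.2, 0.3, -0.3]
grip_width: 0.0347
grasp_force: 0.0
```

Call:
{"method": "jog_arm", "body": {"motion": [[[0,0,0.2,0,0,-0.04,0.6],[0,0,0.3,0,0,-0.08,0.6],[0,0,0.4,0,0,-0.13,0.6],[0,0,0.4,0,0,-0.13,0.6],[0,0,0.4,0,0,-0.13,0.6]]]}}

```text
time_s: 2.8
tool_pos: [0.5185, -0.0272, 0.1965]
tool_rot: [-180.0, 0.0, 83.4]
force: [-0.1, -0.5, -0.6]
grip_width: 0.0348
grasp_force: 0.0
```

```bash
cat > st.py <<'E'
from h import *
o=env.get_obs()
for k in ('qpos','tool_pos','tool_rot','grip_width','wrist_torque','force'):print(k,np.round(o[k],4))
y=np.radians(o['tool_rot'][2]);d=np.array([.5213,-.0258])-o['tool_pos'][:2]
print("tool shift to axis (0.1m)",10*(d[0]*np.cos(y)+d[1]*np.sin(y)),10*(d[0]*np.sin(y)-d[1]*np.cos(y)))
E
python3 st.py
```

```text
qpos [ 34.8395   6.167  -36.7338 103.5792   3.8837  71.5338  -9.5677]
tool_pos [ 0.5185 -0.0272  0.1965]
tool_rot [-1.799776e+02  2.800000e-03  8.340070e+01]
grip_width 0.0348
wrist_torque [ 0.0254 -0.1138 -0.0212]
force [-0.0993 -0.5467 -0.6109]
tool shift to axis (0.1m) 0.01746946390436521 0.02626429246262981
```

Call:
{"method": "jog_arm", "body": {"motion": [[[0.017,0.026,0,0,0,0,0.6],[0.017,0.026,0.15,0,0,0,0.6],[0.017,0.026,0.3,0,0,0,0.6],[0.017,0.026,0.4,0,0,0,0.6],[0.017,0.026,0.4,0,0,0,0.6]]]}}

```text
time_s: 3.3
tool_pos: [0.5196, -0.0251, 0.154]
tool_rot: [-179.7, -0.0, 83.6]
force: [0.4, 1.3, -0.8]
grip_width: 0.0348
grasp_force: 0.0
```

```bash
python3 st.py; python3 - <<'E'
from h import *
p,d=env.read_camera("side");cv2.imwrite("pics/s1.png",cv2.resize(p[170:260,280:380,::-1],None,fx=6,fy=6,interpolation=cv2.INTER_CUBIC))
E
```

```text
qpos [ 34.0354   8.8115 -36.7868 106.2231   5.662   67.0497 -11.0407]
tool_pos [ 0.5196 -0.0251  0.154 ]
tool_rot [-1.797474e+02 -1.230000e-02  8.362160e+01]
grip_width 0.0348
wrist_torque [ 0.0021 -0.0506  0.0471]
force [ 0.4089  1.2785 -0.7665]
tool shift to axis (0.1m) -0.004768347584282989 0.01744650494764203
```

View pics/s1.png

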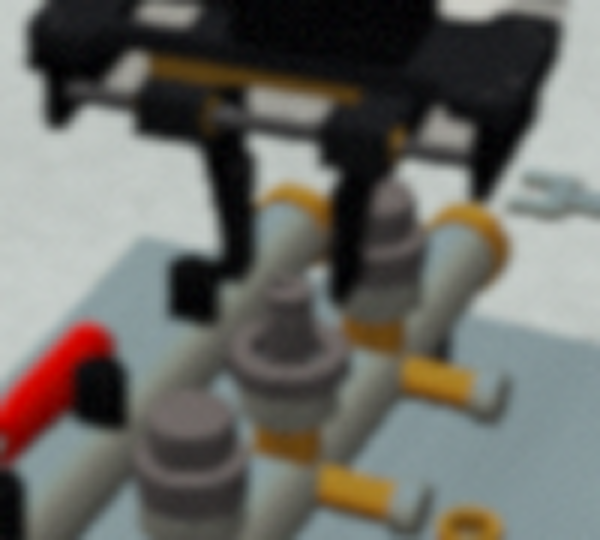

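The fingertips, near (230,270) and (345,298), straddle the knob top at (290,290) evenly, and all else is clear. Descending.

Call:
{"method": "jog_arm", "body": {"motion": [[[0,0.01,0.08,0,0,0,0.6],[0,0.01,0.16,0,0,0,0.6],[0,0.01,0.21,0,0,0,0.6],[0,0.01,0.21,0,0,0,0.6],[0,0.01,0.21,0,0,0,0.6]]]}}

```text
time_s: 3.85
tool_pos: [0.5223, -0.0253, 0.1355]
tool_rot: [-180.0, -0.0, 83.6]
force: [0.4, 0.3, 1.0]
grip_width: 0.0348
grasp_force: 0.0
```

Call:
{"method": "jog_arm", "body": {"motion": [[[0,0,0,0,0,0,0.6],[0,0,0,0,0,0,0.6]]]}}

```text
time_s: 4.05
tool_pos: [0.5226, -0.0253, 0.1359]
tool_rot: [180.0, 0.0, 83.6]
force: [0.7, 0.5, 0.3]
grip_width: 0.0347
grasp_force: 0.0
```

```bash
python3 st.py
```

```text
qpos [ 33.6648  10.0979 -36.7032 107.2134   6.6668  64.774  -11.8314]
tool_pos [ 0.5226 -0.0253  0.1359]
tool_rot [1.799616e+02 7.600000e-03 8.362730e+01]
grip_width 0.0347
wrist_torque [ 0.0242 -0.1246 -0.0051]
force [0.7021 0.5415 0.2762]
tool shift to axis (0.1m) -0.006477057684015365 -0.011937680069248054
```

Call:
{"method": "jog_arm", "body": {"motion": [[[-0.005,-0.01,0.02,0,0,0,0.6],[-0.005,-0.01,0.04,0,0,0,0.65],[-0.005,-0.01,0.04,0,0,0,0.7],[-0.005,-0.01,0.04,0,0,0,0.73],[-0.005,-0.01,0.04,0,0,0,0.73]]], "grip_force": 5}}

```text
time_s: 4.55
tool_pos: [0.5213, -0.0257, 0.1316]
tool_rot: [180.0, 0.0, 83.6]
force: [0.1, -0.1, 1.1]
grip_width: 0.0241
grasp_force: 0.0
```

Call:
{"method": "jog_arm", "body": {"motion": [[[0,0,0,0,0,0,0.76],[0,0,0,0,0,0,0.79],[0,0,0,0,0,0,0.82],[0,0,0,0,0,0,0.85],[0,0,0,0,0,0,0.85]]], "grip_force": 5}}

```text
time_s: 5.05
tool_pos: [0.521, -0.0256, 0.1315]
tool_rot: [-180.0, 0.0, 83.6]
force: [-2.3, 0.8, 1.3]
grip_width: 0.0197
grasp_force: 5.0
```

```bash
python3 st.py
```

```text
qpos [ 33.6703  10.2344 -36.667  107.6189   6.7645  64.3325 -11.8749]
tool_pos [ 0.521  -0.0256  0.1315]
tool_rot [-1.799659e+02  9.100000e-03  8.362750e+01]
grip_width 0.0197
wrist_torque [0.0523 0.3492 0.0027]
force [-2.2673  0.8278  1.3299]
tool shift to axis (0.1m) -0.001206066697240286 0.003085205161864686
```

Call:
{"method": "jog_arm", "body": {"motion": [[[0,-0.004,0,0,0,0,0.9],[0,-0.004,0,0,0,0,0.9],[0,-0.004,0,0,0,0,0.9]]], "grip_force": 40}}

```text
time_s: 5.35
tool_pos: [0.5209, -0.0256, 0.1315]
tool_rot: [180.0, 0.0, 83.6]
force: [-0.1, -0.2, 0.4]
grip_width: 0.0187
grasp_force: 40.0
```

Call:
{"method": "jog_arm", "body": {"motion": [[[0,0,0.01,0,0,0,0.9],[0,0,0.02,0,0,0,0.9],[0,0,0.03,0,0,0,0.9],[0,0,0.03,0,0,0,0.9],[0,0,0.03,0,0,0,0.9]]]}}

```text
time_s: 5.85
tool_pos: [0.5211, -0.0256, 0.1298]
tool_rot: [180.0, 0.0, 83.6]
force: [-3.2, -0.5, 9.0]
grip_width: 0.0188
grasp_force: 40.0
```

```bash
python3 st.py
```

```text
qpos [ 33.6332  10.3143 -36.6667 107.7522   6.8722  64.0818 -11.9736]
tool_pos [ 0.5211 -0.0256  0.1298]
tool_rot [1.799706e+02 3.620000e-02 8.362680e+01]
grip_width 0.0188
wrist_torque [0.0123 0.8828 0.0259]
force [-3.1754 -0.4925  8.9689]
tool shift to axis (0.1m) -0.0016836140895387707 0.0017752002884718096
```

Call:
{"method": "jog_arm", "body": {"motion": [[[0,0,0.01,0,0,0,0.9],[0,0,0.02,0,0,0,0.9],[0,0,0.025,0,0,0,0.9],[0,0,0.025,0,0,0,0.9],[0,0,0.025,0,0,0,0.9]]]}}

```text
time_s: 6.35
tool_pos: [0.5212, -0.0256, 0.1279]
tool_rot: [180.0, 0.1, 83.6]
force: [-5.2, -0.1, 13.3]
grip_width: 0.0186
grasp_force: 40.0
```

```bash
python3 st.py
```

```text
qpos [ 33.587   10.4452 -36.6535 107.8617   6.9904  63.8664 -12.073 ]
tool_pos [ 0.5212 -0.0256  0.1279]
tool_rot [1.799627e+02 5.440000e-02 8.362440e+01]
grip_width 0.0186
wrist_torque [ 0.0178  1.1882 -0.0789]
force [-5.1641 -0.1245 13.2917]
tool shift to axis (0.1m) -0.0014567188306579694 0.001062105097577864
```

Call:
{"method": "jog_arm", "body": {"motion": [[[0,0,0,0,0,0.01,0.9],[0,0,0,0,0,0.02,0.9],[0,0,0,0,0,0.03,0.9],[0,0,0,0,0,0.04,0.9],[0,0,0,0,0,0.05,0.9]]]}}

```text
time_s: 6.85
tool_pos: [0.5213, -0.0257, 0.128]
tool_rot: [179.9, 0.0, 74.6]
force: [-5.5, -0.3, 12.6]
grip_width: 0.0189
grasp_force: 40.0
```

```bash
cat > t.py <<'E'
from h import *
o=env.get_obs();print("yaw %.2f z %.4f Tz %.3f eff7 %.4f j7 %.2f"%(o['tool_rot'][2],o['tool_pos'][2],o['wrist_torque'][2],o['effort'][6],o['qpos'][6]),np.round(o['force'],1))
E
python3 t.py
```

```text
yaw 74.56 z 0.1280 Tz 0.035 eff7 0.2755 j7 -20.96 [-5.5 -0.3 12.6]
```

Call:
{"method": "jog_arm", "body": {"motion": [[[0,0,0,0,0,0.006,0.9],[0,0,0,0,0,0.012,0.9],[0,0,0,0,0,0.018,0.9],[0,0,0,0,0,0.024,0.9],[0,0,0,0,0,0.03,0.9]]]}}

```text
time_s: 7.35
tool_pos: [0.5214, -0.0257, 0.128]
tool_rot: [179.9, 0.0, 69.2]
force: [-5.1, 0.1, 13.0]
grip_width: 0.0187
grasp_force: 40.0
```

```bash
python3 t.py
```

```text
yaw 69.19 z 0.1280 Tz 0.034 eff7 0.1470 j7 -26.22 [-5.1  0.1 13. ]
```

```bash
cat > t.py <<'E'
from h import *
T=[];E=[];F=[]
for i in range(6):
    env.read_camera("top");o=env.get_obs();T.append(o['wrist_torque'][2]);E.append(o['effort'][6]);F.append(o['force'])
print("t %.2f yaw %.2f z %.4f Tz %.3f sd %.3f eff7 %.4f j7 %.2f"%(o['time_s'],o['tool_rot'][2],o['tool_pos'][2],np.mean(T),np.std(T),np.mean(E),o['qpos'][6]),np.round(np.mean(F,0),1))
E
python3 t.py
```

```text
t 7.65 yaw 69.22 z 0.1280 Tz -0.006 sd 0.036 eff7 -0.0204 j7 -26.18 [-4.9  0.1 12.5]
```

Call:
{"method": "jog_arm", "body": {"motion": [[[0,0,0,0,0,0.006,0.9],[0,0,0,0,0,0.012,0.9],[0,0,0,0,0,0.018,0.9],[0,0,0,0,0,0.024,0.9],[0,0,0,0,0,0.024,0.9]]]}}

```text
time_s: 8.15
tool_pos: [0.5215, -0.0257, 0.128]
tool_rot: [179.9, 0.0, 64.9]
force: [-5.4, -0.2, 12.7]
grip_width: 0.0189
grasp_force: 40.0
```

```bash
python3 t.py
```

```text
t 8.45 yaw 64.90 z 0.1280 Tz 0.014 sd 0.031 eff7 0.0145 j7 -30.42 [-4.7  0.  12.5]
```

Call:
{"method": "jog_arm", "body": {"motion": [[[0,0,0,0,0,0.006,0.9],[0,0,0,0,0,0.012,0.9],[0,0,0,0,0,0.018,0.9],[0,0,0,0,0,0.024,0.9]]]}}

```text
time_s: 8.85
tool_pos: [0.5215, -0.0257, 0.128]
tool_rot: [179.9, 0.0, 60.5]
force: [-3.9, -0.2, 11.8]
grip_width: 0.019
grasp_force: 40.0
```

```bash
python3 t.py
```

```text
t 9.15 yaw 60.58 z 0.1280 Tz -0.029 sd 0.020 eff7 -0.0143 j7 -34.66 [-4.6 -0.3 12.7]
```

Call:
{"method": "jog_arm", "body": {"motion": [[[0,0,0,0,0,0.006,0.9],[0,0,0,0,0,0.012,0.9],[0,0,0,0,0,0.018,0.9],[0,0,0,0,0,0.024,0.9]]]}}

```text
time_s: 9.55
tool_pos: [0.5216, -0.0258, 0.1281]
tool_rot: [179.9, 0.0, 56.2]
force: [-5.2, -0.1, 12.3]
grip_width: 0.0191
grasp_force: 40.0
```

```bash
python3 t.py
```

```text
t 9.85 yaw 56.25 z 0.1281 Tz -0.020 sd 0.021 eff7 -0.0142 j7 -38.90 [-4.4 -0.1 12.2]
```

Call:
{"method": "jog_arm", "body": {"motion": [[[0,0,0,0,0,0.006,0.9],[0,0,0,0,0,0.012,0.9],[0,0,0,0,0,0.018,0.9],[0,0,0,0,0,0.024,0.9]]]}}

```text
time_s: 10.25
tool_pos: [0.5217, -0.0258, 0.1281]
tool_rot: [179.9, -0.0, 51.9]
force: [-3.4, 0.2, 12.3]
grip_width: 0.019
grasp_force: 40.0
```

```bash
python3 t.py
```

```text
t 10.55 yaw 51.93 z 0.1281 Tz -0.001 sd 0.030 eff7 -0.0141 j7 -43.14 [-4.4  0.1 12.5]
```

Call:
{"method": "jog_arm", "body": {"motion": [[[0,0,0,0,0,0.006,0.9],[0,0,0,0,0,0.012,0.9],[0,0,0,0,0,0.018,0.9],[0,0,0,0,0,0.024,0.9]]]}}

```text
time_s: 10.95
tool_pos: [0.5217, -0.0259, 0.1281]
tool_rot: [179.9, -0.0, 47.6]
force: [-3.9, 0.1, 12.5]
grip_width: 0.0189
grasp_force: 40.0
```

```bash
python3 t.py
```

```text
t 11.25 yaw 47.61 z 0.1281 Tz -0.013 sd 0.021 eff7 -0.0141 j7 -47.38 [-4.  -0.  12.7]
```

Call:
{"method": "jog_arm", "body": {"motion": [[[0,0,0,0,0,0.006,0.9],[0,0,0,0,0,0.012,0.9],[0,0,0,0,0,0.018,0.9],[0,0,0,0,0,0.024,0.9]]]}}

```text
time_s: 11.65
tool_pos: [0.5218, -0.0259, 0.1281]
tool_rot: [179.9, -0.0, 43.3]
force: [-3.9, -1.1, 11.5]
grip_width: 0.019
grasp_force: 40.0
```

```bash
python3 t.py
```

```text
t 11.95 yaw 43.29 z 0.1281 Tz -0.015 sd 0.010 eff7 -0.0142 j7 -51.62 [-4.  -0.3 12.1]
```

Call:
{"method": "jog_arm", "body": {"motion": [[[0,0,0,0,0,0.006,0.9],[0,0,0,0,0,0.012,0.9],[0,0,0,0,0,0.018,0.9],[0,0,0,0,0,0.024,0.9]]]}}

```text
time_s: 12.35
tool_pos: [0.5219, -0.0259, 0.1281]
tool_rot: [179.9, -0.1, 38.9]
force: [-3.1, -0.7, 11.9]
grip_width: 0.0186
grasp_force: 40.0
```

```bash
python3 t.py
```

```text
t 12.65 yaw 38.98 z 0.1282 Tz 0.012 sd 0.027 eff7 -0.0591 j7 -55.86 [-3.8 -0.2 11.5]
```

Call:
{"method": "jog_arm", "body": {"motion": [[[0,0,0,0,0,0.004,0.9],[0,0,0,0,0,0.008,0.9],[0,0,0,0,0,0.012,0.9]]]}}

```text
time_s: 12.95
tool_pos: [0.522, -0.0259, 0.1281]
tool_rot: [179.9, -0.1, 36.8]
force: [-3.0, 0.6, 12.2]
grip_width: 0.0188
grasp_force: 40.0
```

```bash
python3 t.py
```

```text
t 13.25 yaw 36.83 z 0.1282 Tz 0.076 sd 0.029 eff7 -0.0843 j7 -57.98 [-3.2 -0.4 11.4]
```

Call:
{"method": "jog_arm", "body": {"motion": [[[0,0,0,0,0,0.003,0.9],[0,0,0,0,0,0.006,0.9]]]}}

```text
time_s: 13.45
tool_pos: [0.522, -0.0259, 0.1282]
tool_rot: [179.9, -0.1, 35.7]
force: [-2.4, -1.1, 12.0]
grip_width: 0.019
grasp_force: 40.0
```

```bash
sed -i 's/range(6)/range(10)/' t.py; python3 t.py; python3 t.py
```

```text
t 13.95 yaw 35.75 z 0.1282 Tz 0.082 sd 0.028 eff7 -0.0893 j7 -59.04 [-3.4 -0.5 11.5]
t 14.45 yaw 35.75 z 0.1281 Tz 0.066 sd 0.020 eff7 -0.0774 j7 -59.04 [-3.3 -0.5 11.6]
```

Call:
{"method": "jog_arm", "body": {"motion": [[[0,0,0,0,0,0,0.9],[0,0,0.003,0,0,0,0.9]]], "grip_force": 58}}

```text
time_s: 14.65
tool_pos: [0.522, -0.0259, 0.1281]
tool_rot: [179.9, -0.1, 35.7]
force: [-3.9, -1.2, 14.9]
grip_width: 0.0189
grasp_force: 58.0
```

```bash
python3 t.py; python3 t.py
```

```text
t 15.15 yaw 35.75 z 0.1281 Tz 0.110 sd 0.038 eff7 -0.0979 j7 -59.05 [-4.  -0.3 13.5]
t 15.65 yaw 35.75 z 0.1281 Tz 0.093 sd 0.027 eff7 -0.0980 j7 -59.05 [-4.  -0.3 13.4]
```

Call:
{"method": "jog_arm", "body": {"motion": [[[0,0,0,0,0,0.0015,0.9],[0,0,0,0,0,0.003,0.9]]]}}

```text
time_s: 15.85
tool_pos: [0.5221, -0.0259, 0.1281]
tool_rot: [179.9, -0.1, 35.2]
force: [-4.2, -0.8, 13.5]
grip_width: 0.0183
grasp_force: 58.0
```

```bash
python3 t.py
```

```text
t 16.35 yaw 35.21 z 0.1281 Tz 0.098 sd 0.032 eff7 -0.1128 j7 -59.58 [-3.7 -0.2 13.2]
```

Call:
{"method": "jog_arm", "body": {"motion": [[[0,0,0,0,0,0,0.75],[0,0,0,0,0,0,0.65],[0,0,0,0,0,0,0.6],[0,0,0,0,0,0,0.6],[0,0,0,0,0,0,0.6]]]}}

```text
time_s: 16.85
tool_pos: [0.5207, -0.0256, 0.1254]
tool_rot: [-180.0, 0.0, 35.2]
force: [-0.7, 0.1, 0.9]
grip_width: 0.0342
grasp_force: 0.0
```

Call:
{"method": "jog_arm", "body": {"motion": [[[0,0,-0.15,0,0,0,0.6],[0,0,-0.4,0,0,0,0.6],[0,0,-0.7,0,0,0,0.6],[0,0,-1,0,0,0,0.6]]]}}

```text
time_s: 17.25
tool_pos: [0.5208, -0.0255, 0.2278]
tool_rot: [180.0, -0.0, 35.2]
force: [0.7, 0.5, 0.4]
grip_width: 0.0348
grasp_force: 0.0
```

Call:
{"method": "jog_arm", "body": {"motion": [[[-0.4,0,0,0,0,0,0.6],[-0.8,0,0,0,0,0,0.6],[-1,0.8,0,0,0,0,0.6],[-1,1,0,0,0,0,0.6]]]}}

```text
time_s: 17.65
tool_pos: [0.495, -0.1644, 0.2281]
tool_rot: [179.7, 0.0, 35.3]
force: [0.9, 0.1, 1.1]
grip_width: 0.0352
grasp_force: 0.0
```

Call:
{"method": "jog_arm", "body": {"motion": [[[0,0.4,0,0,0,0,0.6],[0,0.8,0,0,0,0,0.6],[0,1,0,0,0,0,0.6],[0,1,0,0,0,0,0.6]]]}}

```text
time_s: 18.05
tool_pos: [0.5541, -0.2481, 0.2259]
tool_rot: [180.0, -0.0, 35.0]
force: [-0.1, -0.6, 0.0]
grip_width: 0.0351
grasp_force: 0.0
```

```bash
python3 - <<'E'
from h import *
p,d=env.read_camera("top");a=p[230:290,260:380,::-1]
q,d=env.read_camera("side");b=q[190:250,270:390,::-1]
cv2.imwrite("pics/f.png",cv2.convertScaleAbs(cv2.resize(np.vstack([a,b]),None,fx=5,fy=5,interpolation=cv2.INTER_CUBIC),alpha=1.3))
E
```

```text
(no output)
```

View pics/f.png

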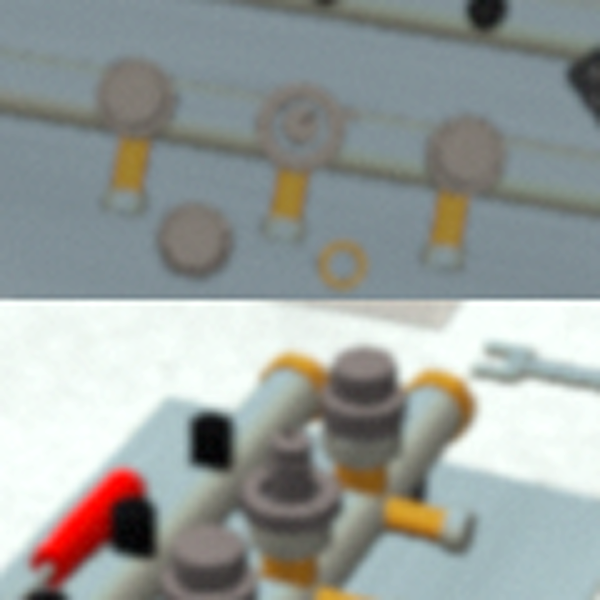

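The knob is back up and its pointer has turned about 45° clockwise. The ring tab is still at crop (345,112), and nothing else has moved. Handing in.

```bash
python3 -c "
from cell import env
print(env.sign_off())"
```

```text
the job is handed in; nothing more can be done
None
```

I closed the uncapped middle valve until it felt snug (about 0.1 N m at rest on the wrist) and handed the job in; no verdict came back. In the last pictures the knob is up, the memory ring's tab has not visibly moved, and the neighbouring parts in view look undisturbed.

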